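Reset the breakers of the power box

TASK

The aluminium power box is back from its overload test with all four push-to-reset breakers popped out. Reset it with a fingertip: press in the large main breaker first, then the branch breaker next to it, then the one after that, each gently until it is fully home and stays in, and leave the last one, the unused way whose outlet wears a dust cap, popped out. Do not lift, tip or shove the box, and do not disturb the things lying around it.

Things in the scene. Friction and masses are not known exactly. Their poses are not given: they have to be found in the camera images.
- power_box: loose aluminium box, 2.6 kg, on rubber feet on the mat (mat top z 0.003 m), 240 (x) x 160 (y) mm, lid top 92 mm up, bow handles 27 mm out of the short ends; any yaw. Origin: centre of underside, z up. On the lid at y +36 mm: main breaker x -78, branches -20, +30, +80; at y -34: power inlet, two open round outlets, one under a black dust cap 35 mm wide, 21 mm high. Slides at some 10-25 N sideways
- main_breaker_top (a point): centre of the top of the main breaker's round black button, 28 mm wide, in a 40 mm steel hex nut with a bushing 8 mm above the lid. Out: top 20 mm above the lid, white shank showing below the 4 mm black cap; fully home: 8 mm lower, 4 mm above its bushing, white hidden. Goes straight down with about 2.5 N and stays where left; at home its cap yields up to 3 mm more on a spring (4 to 16 N)
- branch1_top (a point): centre of the top face of the first branch breaker's button, next to the main one (58 mm from it): like the main breaker but 18 mm in diameter in a hex nut 28 mm wide; same heights, travel and force
- branch2_top (a point): the same for the second branch breaker, 50 mm farther along the row
- branch3_top (a point): the same for the third branch breaker, at the far end of the row, 50 mm beyond the second, opposite the dust cap: it is to stay popped out
- main_breaker (a joint): travel of the main breaker's button, m: 0 popped out, 0.008 fully home
- branch1 (a joint): travel of the first branch breaker's button, m: 0 popped out, 0.008 fully home
- branch2 (a joint): travel of the second branch breaker's button, m: 0 popped out, 0.008 fully home
- branch3 (a joint): travel of the third branch breaker's button, m: 0 popped out, 0.008 fully home
- meter: bystander: grey hand-held multimeter lying on its back, 156 x 80 mm, 38 mm high with its dial; origin at the centre of the underside
- screwdriver: bystander: screwdriver with a black handle lying on the mat, 200 mm long along its x, up to about 30 mm high
- screw_tray: bystander: open black plastic tray of screws, 110 x 80 x 30 mm; origin at the centre of the underside
- bottle: bystander: upright white plastic bottle, 48 mm in diameter, 120 mm high; origin at the centre of the underside

How it is judged:
By the outcome, as a careful person would: the job done as asked, in the order asked, and still so for the second after the job is handed in, with the robot touching nothing.
It also fails if it takes over 38 s, if anything falls off the work surface, if the arm or the gripper's body presses on something with over 40 N, if the wrist force passes 120 N, or if a joint passes its speed limit or range.

ROBOT

A 6-joint arm with a two-finger parallel gripper is mounted at the origin on the work surface. World frame = base frame: x ahead of the robot, y to its left, z up, the work surface at z = 0. Lengths are in m, angles in rad, forces in N, time in s.
With the tool pointing down it reaches from about 0.375 to 0.9 m from the base axis. Payload 3.1 kg.
Tool frame: the origin (TCP) lies midway between the tips of the shut fingers; the grasp point (between the pads) lies 19 mm behind it (manip.hold_point_z is the distance from the TCP to the grasp point, in m); x points along the fingers, y is the direction in which the jaws open and shut, and the axes are right-handed (so a half turn about x gives the same grasp; the last joint's range is limited). The gripper opens to 85 mm and grips with 20 to 120 N. Pads are 22 mm wide; open, the fingers measure 114 mm over their backs; the gripper's body (76 mm by 85 mm) begins 54 mm behind the grasp point. The pads swing forward as they close: fully open they stand 13 mm farther back than shut.
Start: joints at [1.099, 0.527, 1.433, -0, 1.181, -0.178], TCP at [0.181, 0.598, 0.231] pointing down, gripper open.
Joint ranges: [-3.08, 3.08], [-0.75, 2.2], [0.22, 2.44], [-1.43, 4.57], [0, 2.65], [-2.85, 2.85]. Speed limits (rad/s): [2.79, 2.79, 3.14, 3.14, 3.14, 3.14].

INTERFACE

Orientations are given as a unit quaternion [x, y, z, w].
In Python, from station import manip, snapshot gives the robot as it stands.
- The arm moves only by the tool play_rows, never from a script. Its argument "series" is a list of rows, each a list of 4 numbers: the shift along the tool's x, y, z in m, then the turn about the tool's x in degrees. In form: [[tx, ty, tz, spin], ...]. A call has 1 to 20 rows; each row is the pose to reach, as a shift and turn from the pose measured when the call began, along the tool's axes at that moment; what a row does not reach only later rows make up. A row lasts 1/10 s, in which the tool goes at most 50 mm and 8.59 degrees, less where a joint would pass 70% of its speed; a pose out of reach is approached as far as the arm can. A call with a gripper value outside its range is refused whole. "claw" is the opening in per cent of the stroke, from 0 (shut) to 100 (fully open), set as the call begins (left out, the last holds). The fingers move at their own pace and stop on an object; "force" is the grip in N (left out, the last holds). Time passes only in rows, so rows that repeat a pose let the fingers close. It gives the time, the measured TCP pose, the force and the opening at its end, in the units of the state.
- manip.sense(): the state, without advancing time (a new reading comes with each control period).
- snapshot(name): name is "side" or "top"; returns a dict with "image" (400x640x3 uint8, blue, green, red), "depth" (400x640 float32, m along the optical axis (not along the pixel's ray), 0 where there is no reading), "fov_y" (degrees; the focal length in pixels is half the picture's height over the tangent of half this angle, whatever the lens; pixels are square), "cx", "cy" (the principal point, pixels), "R" (3x3) and "t" (3): a world point X has camera coordinates R X + t. Camera axes: x right, y down, z forward; pixel columns grow to the right and rows downward; lengths in m; the calibration is good to about 2 mm. A picture is of the moment at which its call begins.
- manip.sign_off(): hands the job in, once; it reports no verdict.
The state is a dict: "t": time; "q": joint angles; "qd": joint speeds; "tau": joint torques, N m; "tcp_pos": TCP position; "tool_rot": TCP orientation; "force": force on the tool from outside, world axes, zero at the start; "ft_torque": the same for the moment, N m; "finger_gap": opening from 0.0 (shut) to 1.0 (fully open).
Only numpy, scipy, OpenCV 4.12 (cv2) and the standard library are available. Lean on these libraries where they do the work, as an engineer would, in place of code of your own. Each camera call takes 0.05 s, during which the arm holds its last target.

## Working session

There is one attempt and no reset: what is moved stays moved. The work goes in short steps, Python scripts to look and compute and a tool call to move; the robot and the scene stay as the last step left them, time stands still between calls to the robot, and variables do not carry over. Pictures are saved under pics/ and viewed, and the job is handed in when it is done.

Besides the shell and the picture viewer there is one more tool, called after ">>>" by a JSON object that holds its "op" and its "data". play_rows: Moves the arm, as the interface text tells. Its arguments: {"type":"object","properties":{"series":{"type":"array","items":{"type":"array","items":{"type":"number"}}},"claw":{"type":"number"},"force":{"type":"number"}},"required":["series"]}

```bash
ls; mkdir -p pics; python3 - <<'E'
from station import manip, snapshot
import cv2,pickle
s=manip.sense(); print({k:s[k] for k in('t','tcp_pos','tool_rot','force','finger_gap')})
d={}
for n in('side','top'):
    d[n]=snapshot(n); cv2.imwrite(f'pics/{n}0.png',d[n]['image']); print(n,d[n]['fov_y'],d[n]['cx'],d[n]['cy'],d[n]['R'],d[n]['t'])
pickle.dump(d,open('d0.pkl','wb'))
E
```

```text
pics
{'t': 0.0, 'tcp_pos': array([0.18064348, 0.59758354, 0.23034066]), 'tool_rot': array([ 0.1027886 ,  0.69973365, -0.10424043,  0.69924334]), 'force': array([ 0.35710114,  0.07589001, -0.46249847]), 'finger_gap': 1.0010660348882274}
side 52.53639908108377 318.7045406443311 199.57580071185967 [[ 0.78471711 -0.61968912  0.0142984 ]
 [-0.34592978 -0.45696142 -0.81946254]
 [ 0.51434583  0.63810003 -0.57295437]] [-0.43052361  0.29271604  0.62955515]
top 56.37753319888407 327.5854401658464 201.99762815112385 [[-0.00295999 -0.99999193  0.00271625]
 [-0.98435947  0.00243524 -0.17615477]
 [ 0.17614673 -0.00319518 -0.98435874]] [0.06398479 0.58832641 0.78401632]
```

View pics/side0.png

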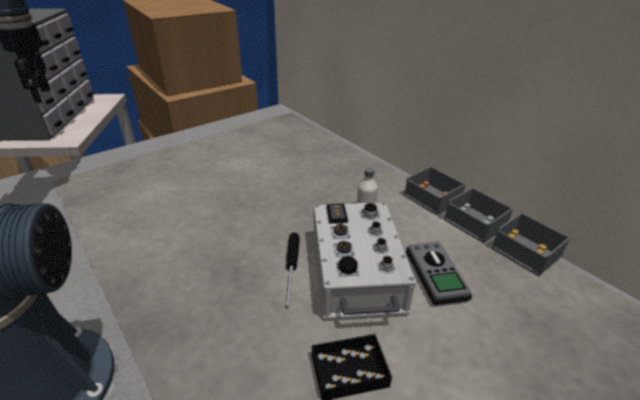

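View pics/top0.png

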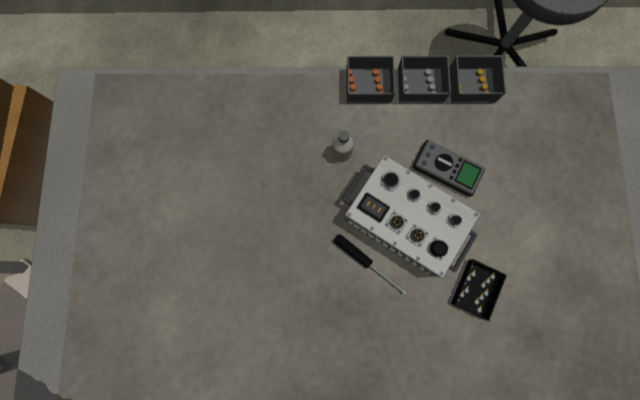

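The top view shows the main breaker at about (391,180), the branches at (414,195), (434,208) and (455,220), and the dust cap at (438,248). I'll zoom in and measure these.

```bash
cat > h.py <<'E'
import numpy as np
def f(c): return 200/np.tan(np.radians(c['fov_y']/2))
def ray(c,u,v,z):
    d=np.array([(u-c['cx'])/f(c),(v-c['cy'])/f(c),1]); R=c['R'];t=c['t']
    o=-R.T@t; w=R.T@d; return o+w*(z-o[2])/w[2]
def proj(c,X):
    p=c['R']@np.asarray(X)+c['t']; return np.array([f(c)*p[0]/p[2]+c['cx'],f(c)*p[1]/p[2]+c['cy']])
E
python3 - <<'E'
import pickle,cv2,numpy as np
from h import *
d=pickle.load(open('d0.pkl','rb'));c=d['top']
im=c['image'];cv2.imwrite('pics/topz.png',cv2.resize(im[145:285,325:485],None,fx=5,fy=4.2857*5/4.2857*0.85,interpolation=cv2.INTER_CUBIC) if 0 else cv2.resize(im[150:285,330:485],None,fx=4.4,fy=4.4,interpolation=cv2.INTER_CUBIC))
cv2.imwrite('pics/sidez.png',cv2.resize(d['side']['image'][190:325,305:425],None,fx=4.4,fy=4.4,interpolation=cv2.INTER_CUBIC))
P=[ray(c,u,v,.115) for u,v in[(391,180),(414,195),(434,208),(455,220)]]
print(np.round(P,4)); print(np.linalg.norm(np.diff(P,axis=0),axis=1))
# lid from depth
v,u=np.mgrid[0:400,0:640];z=c['depth'];X=np.stack([(u-c['cx'])/f(c)*z,(v-c['cy'])/f(c)*z,z],-1)-c['t'];W=X@c['R']
m=(abs(W[...,2]-.095)<.007)&(u>330)&(u<485)&(v>150)&(v<285)&(im.min(2)>110)
m=m.astype(np.uint8);m=cv2.morphologyEx(m,cv2.MORPH_OPEN,np.ones((3,3)))
pts=W[m>0]
print(m.sum(),np.median(pts[:,2])); r=cv2.minAreaRect(pts[:,:2].astype(np.float32)); print(r)
mw=W[(abs(W[...,2])<.02)&(abs(W[...,0]-.4)<.2)];print('mat',np.median(mw[:,2]))
E
```

```text
[[ 0.6237 -0.0703  0.115 ]
 [ 0.5916 -0.117   0.115 ]
 [ 0.5641 -0.1571  0.115 ]
 [ 0.539  -0.199   0.115 ]]
[0.0567222  0.04862996 0.04877028]
6155 0.09566677805954789
((0.5550726652145386, -0.11715176701545715), (0.23817236721515656, 0.15948662161827087), 56.8875617980957)
mat 0.003575870122232076
```

```bash
ls pics
```

```text
side0.png
sidez.png
top0.png
topz.png
```

View pics/topz.png

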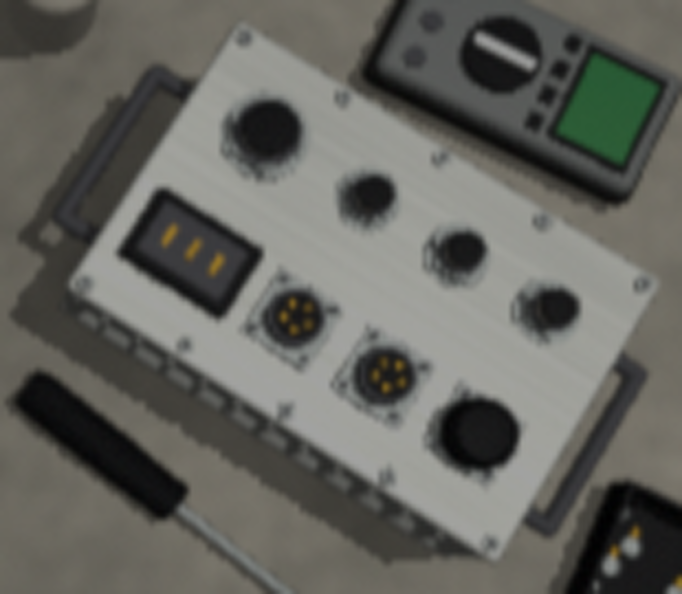

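View pics/sidez.png

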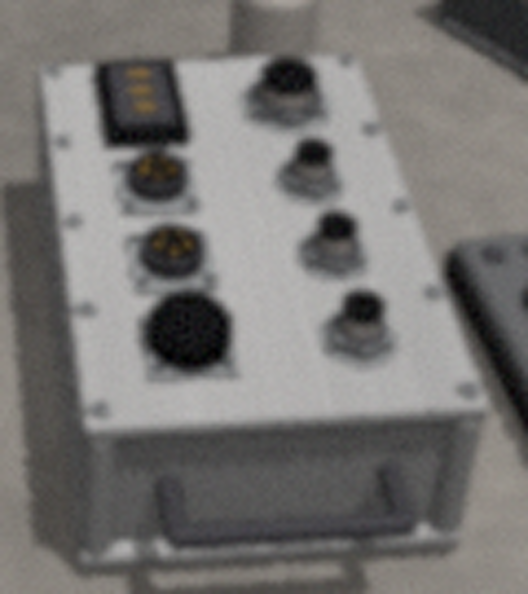

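```bash
python3 - <<'E'
import pickle,numpy as np
from h import *
from scipy.spatial.transform import Rotation as Rn
from station import manip
d=pickle.load(open('d0.pkl','rb'))
c0=np.array([.55507,-.11715]);a=np.radians(56.8876)
X=-np.array([np.cos(a),np.sin(a)]);Y=np.array([-X[1],X[0]])
M=np.array([[*(c0+x*X+.036*Y),.115] for x in(-.078,-.02,.03,.08)])
k=lambda z,o,s:((np.array(z)+.5)/4.4-.5+o)
T=k([(269,132),(373,195),(463,250),(557,308)],np.array([330,150]),0)
S=k([(288,76),(313,153),(337,227),(363,306)],np.array([305,190]),0)
for i in range(4):
    print('model',M[i].round(4),'top ray',ray(d['top'],*T[i],.115).round(4)[:2],'side ray',ray(d['side'],*S[i],.113).round(4)[:2])
s=manip.sense();R=Rn.from_quat(s['tool_rot']).as_matrix();print(R.round(4))
print('to main z.150',(R.T@(np.r_[M[0][:2],.15]-s['tcp_pos'])).round(4))
E
```

```text
model [ 0.6278 -0.0715  0.115 ] top ray [ 0.6245 -0.0698] side ray [ 0.6273 -0.0702]
model [ 0.5961 -0.1201  0.115 ] top ray [ 0.5938 -0.1179] side ray [ 0.5951 -0.1191]
model [ 0.5688 -0.1619  0.115 ] top ray [ 0.5674 -0.1591] side ray [ 0.5675 -0.1611]
model [ 0.5415 -0.2038  0.115 ] top ray [ 0.5398 -0.2015] side ray [ 0.5411 -0.2016]
[[-9.000e-04  2.896e-01  9.572e-01]
 [-1.700e-03  9.572e-01 -2.896e-01]
 [-1.000e+00 -1.900e-03 -3.000e-04]]
to main z.150 [ 0.0812 -0.5108  0.6218]
```

>>> {"op": "play_rows", "data": {"claw": 0, "series": [[0.02,-0.25,0.31,0],[0.02,-0.25,0.31,0],[0.02,-0.25,0.31,0],[0.02,-0.25,0.31,0],[0.02,-0.25,0.31,0],[0.02,-0.25,0.31,0],[0.02,-0.25,0.31,0],[0.02,-0.25,0.31,0],[0.03,-0.51,0.621,0],[0.03,-0.51,0.621,0],[0.03,-0.51,0.621,0],[0.03,-0.51,0.621,0],[0.03,-0.51,0.621,0],[0.03,-0.51,0.621,0],[0.03,-0.51,0.621,0],[0.03,-0.51,0.621,0],[0.03,-0.51,0.621,0],[0.03,-0.51,0.621,0],[0.03,-0.51,0.621,0],[0.03,-0.51,0.621,0]]}}

```text
t: 2.1
tcp_pos: [0.6262, -0.0687, 0.201]
tool_rot: [0.102, 0.7, -0.103, 0.699]
force: [-0.0, -0.0, 0.7]
finger_gap: -0.001
```

```bash
cat > go.py <<'E'
import sys,numpy as np
from scipy.spatial.transform import Rotation as Rn
from station import manip
s=manip.sense();R=Rn.from_quat(s['tool_rot']).as_matrix()
T=np.array(eval(sys.argv[1]))
print(s['t'],s['tcp_pos'].round(4),s['force'].round(2),s['finger_gap'].round(3) if hasattr(s['finger_gap'],'round') else s['finger_gap'])
print('approach',R[:,0].round(4),'shift',(R.T@(T-s['tcp_pos'])).round(4))
E
python3 go.py "[.6268,-.0705,.125]"
```

```text
2.1 [ 0.6262 -0.0687  0.201 ] [-0.04 -0.02  0.66] -0.0012469141949867089
approach [-0.0025 -0.001  -1.    ] shift [ 0.076  -0.0014  0.0013]
```

>>> {"op": "play_rows", "data": {"series": [[0.03,-0.001,0.001,0],[0.055,-0.001,0.001,0],[0.072,-0.0015,0.0015,0],[0.076,-0.0015,0.0015,0],[0.076,-0.0015,0.0015,0],[0.076,-0.0015,0.0015,0]]}}

```text
t: 2.7
tcp_pos: [0.6276, -0.0701, 0.1262]
tool_rot: [0.102, 0.7, -0.103, 0.699]
force: [0.2, 0.1, -0.3]
finger_gap: -0.003
```

```bash
python3 go.py "[.6268,-.0705,.116]"; cat > look.py <<'E'
import sys,cv2
from station import snapshot
n=sys.argv[1]
s=snapshot('side')['image'][170:300,300:430]; t=snapshot('top')['image'][150:280,340:470]
k=lambda a:cv2.resize(a,(390,390),interpolation=cv2.INTER_CUBIC)
cv2.imwrite(f'pics/{n}.png',cv2.hconcat([k(s),k(t)]))
E
python3 look.py a1
```

```text
2.7 [ 0.6276 -0.0701  0.1262] [ 0.17  0.09 -0.28] -0.0030162398825033317
approach [-7.0e-04 -1.5e-03 -1.0e+00] shift [ 0.0102 -0.0006 -0.0006]
```

View pics/a1.png

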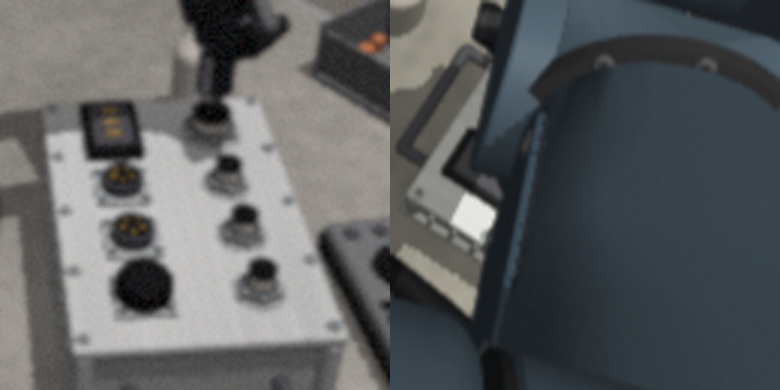

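The fingertip (side panel, about (215,90)) sits over the main cap (210,115). I'll press slowly in stages.

>>> {"op": "play_rows", "data": {"series": [[0.004,0,0,0],[0.007,-0.0005,-0.0005,0],[0.009,-0.0005,-0.0005,0],[0.0105,-0.0005,-0.0005,0],[0.012,-0.0005,-0.0005,0],[0.013,-0.0005,-0.0005,0],[0.014,-0.0005,-0.0005,0],[0.015,-0.0005,-0.0005,0],[0.016,-0.0005,-0.0005,0],[0.017,-0.0005,-0.0005,0],[0.0175,-0.0005,-0.0005,0],[0.0175,-0.0005,-0.0005,0]]}}

```text
t: 4.0
tcp_pos: [0.6271, -0.0709, 0.1088]
tool_rot: [0.102, 0.7, -0.103, 0.7]
force: [-1.5, 0.4, 1.5]
finger_gap: -0.003
```

>>> {"op": "play_rows", "data": {"series": [[0.0005,0,0,0],[0.001,0,0,0],[0.0015,0,0,0],[0.002,0,0,0],[0.002,0,0,0]]}}

```text
t: 4.5
tcp_pos: [0.6271, -0.0709, 0.107]
tool_rot: [0.102, 0.7, -0.103, 0.7]
force: [-1.3, 0.2, 3.7]
finger_gap: 0.001
```

>>> {"op": "play_rows", "data": {"series": [[0.0005,0,0,0],[0.001,0,0,0],[0.0013,0,0,0],[0.0013,0,0,0]]}}

```text
t: 4.9
tcp_pos: [0.6271, -0.0709, 0.1063]
tool_rot: [0.102, 0.7, -0.103, 0.7]
force: [-2.4, -0.4, 6.8]
finger_gap: -0.003
```

>>> {"op": "play_rows", "data": {"series": [[0.0007,0,0,0],[0.001,0,0,0],[0.001,0,0,0]]}}

```text
t: 5.2
tcp_pos: [0.6271, -0.0709, 0.106]
tool_rot: [0.102, 0.699, -0.103, 0.7]
force: [-2.3, -0.1, 8.0]
finger_gap: 0.002
```

Past 4 N, so the cap is on its end spring. I'll retract, look, and compute the shift to branch 1.

>>> {"op": "play_rows", "data": {"series": [[-0.004,0,0,0],[-0.015,0,0,0],[-0.03,0,0,0],[-0.04,0,0,0],[-0.04,0,0,0]]}}

```text
t: 5.7
tcp_pos: [0.6287, -0.0712, 0.1485]
tool_rot: [0.102, 0.698, -0.104, 0.702]
force: [0.3, -0.5, 0.5]
finger_gap: -0.001
```

```bash
python3 go.py "[.595,-.119,.125]";python3 look.py a2
```

```text
5.7 [ 0.6287 -0.0712  0.1485] [ 0.26 -0.5   0.49] -0.0012341623438871267
approach [ 0.0049 -0.0033 -1.    ] shift [ 0.0235 -0.0554 -0.0187]
```

View pics/a2.png

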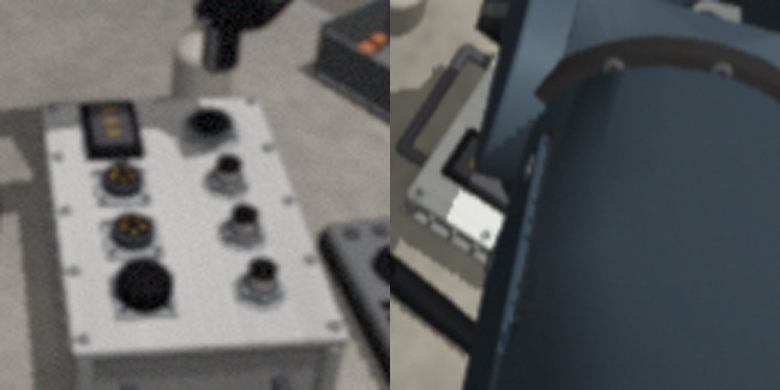

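The main cap (210,122) has dropped onto its nut, and the box hasn't moved. On to branch 1.

>>> {"op": "play_rows", "data": {"series": [[0,-0.02,-0.007,0],[0,-0.045,-0.015,0],[0,-0.0555,-0.0187,0],[0.01,-0.0555,-0.0187,0],[0.02,-0.0555,-0.0187,0],[0.0235,-0.0555,-0.0187,0],[0.0235,-0.0555,-0.0187,0],[0.0235,-0.0555,-0.0187,0]]}}

```text
t: 6.6
tcp_pos: [0.5938, -0.118, 0.1228]
tool_rot: [0.102, 0.699, -0.103, 0.7]
force: [0.2, 0.3, 0.8]
finger_gap: 0.0
```

```bash
python3 go.py "[.595,-.119,.109]";python3 look.py a3
```

```text
6.6 [ 0.5938 -0.118   0.1228] [0.19 0.3  0.84] 0.00014825818439985372
approach [ 9.0e-04 -2.1e-03 -1.0e+00] shift [ 0.0138 -0.0005  0.0014]
```

View pics/a3.png

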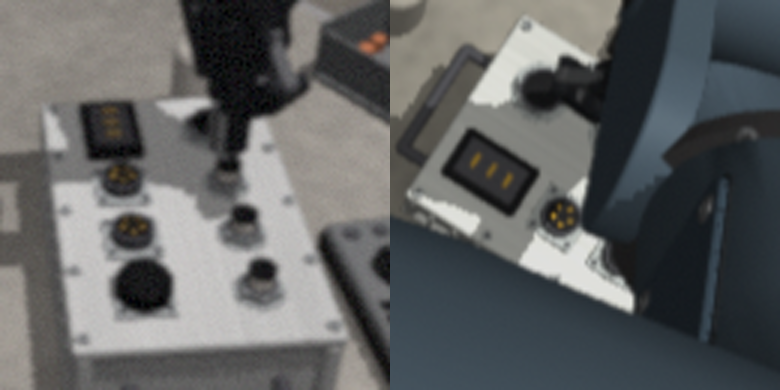

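The fingertip (235,145) is over the branch 1 cap (229,162). Trim sideways above it, then press.

>>> {"op": "play_rows", "data": {"series": [[0.002,-0.0005,0.0015,0],[0.004,-0.0005,0.0015,0],[0.006,-0.0005,0.0015,0],[0.0075,-0.0005,0.0015,0],[0.009,-0.0005,0.0015,0],[0.01,-0.0005,0.0015,0],[0.011,-0.0005,0.0015,0],[0.012,-0.0005,0.0015,0],[0.013,-0.0005,0.0015,0],[0.014,-0.0005,0.0015,0],[0.015,-0.0005,0.0015,0],[0.0155,-0.0005,0.0015,0],[0.016,-0.0005,0.0015,0],[0.016,-0.0005,0.0015,0]]}}

```text
t: 8.1
tcp_pos: [0.5952, -0.1193, 0.1072]
tool_rot: [0.102, 0.699, -0.103, 0.7]
force: [-0.7, -0.7, 1.6]
finger_gap: 0.002
```

>>> {"op": "play_rows", "data": {"series": [[0.0005,0,0,0],[0.001,0,0,0],[0.0013,0,0,0],[0.0013,0,0,0]]}}

```text
t: 8.5
tcp_pos: [0.5952, -0.1193, 0.1065]
tool_rot: [0.102, 0.699, -0.103, 0.7]
force: [-1.5, 0.8, 6.9]
finger_gap: -0.003
```

>>> {"op": "play_rows", "data": {"series": [[0.0007,0,0,0],[0.001,0,0,0],[0.001,0,0,0]]}}

```text
t: 8.8
tcp_pos: [0.5952, -0.1193, 0.1062]
tool_rot: [0.102, 0.699, -0.103, 0.7]
force: [-2.2, 0.4, 7.0]
finger_gap: -0.004
```

>>> {"op": "play_rows", "data": {"series": [[-0.004,0,0,0],[-0.015,0,0,0],[-0.03,0,0,0],[-0.04,0,0,0],[-0.04,0,0,0]]}}

```text
t: 9.3
tcp_pos: [0.5965, -0.1197, 0.1481]
tool_rot: [0.101, 0.697, -0.104, 0.702]
force: [0.6, -0.4, -0.5]
finger_gap: 0.0
```

```bash
python3 go.py "[.568,-.1608,.123]";python3 look.py a4
```

```text
9.3 [ 0.5965 -0.1197  0.1481] [ 0.61 -0.44 -0.47] 0.00033059624867849246
approach [ 0.0059 -0.0042 -1.    ] shift [ 0.0251 -0.0475 -0.0157]
```

View pics/a4.png

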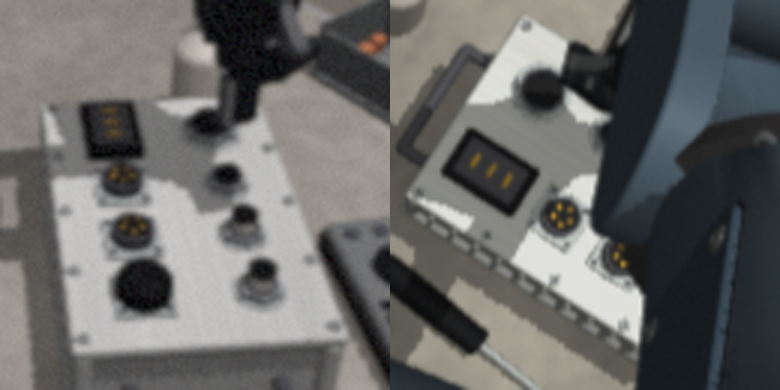

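Branch 1 (225,175) is down on its nut. Now branch 2.

>>> {"op": "play_rows", "data": {"series": [[0,-0.02,-0.007,0],[0,-0.04,-0.013,0],[0,-0.0475,-0.0155,0],[0.01,-0.0475,-0.0155,0],[0.018,-0.0475,-0.0155,0],[0.022,-0.0475,-0.0155,0],[0.022,-0.0475,-0.0155,0],[0.022,-0.0475,-0.0155,0]]}}

```text
t: 10.2
tcp_pos: [0.567, -0.1598, 0.1241]
tool_rot: [0.101, 0.699, -0.103, 0.701]
force: [1.2, -0.5, -0.1]
finger_gap: -0.001
```

```bash
python3 go.py "[.568,-.1608,.107]";python3 look.py a5
```

```text
10.2 [ 0.567  -0.1598  0.1241] [ 1.17 -0.51 -0.1 ] -0.0009332736644689911
approach [ 0.0021 -0.0026 -1.    ] shift [ 0.0171 -0.0007  0.0012]
```

View pics/a5.png

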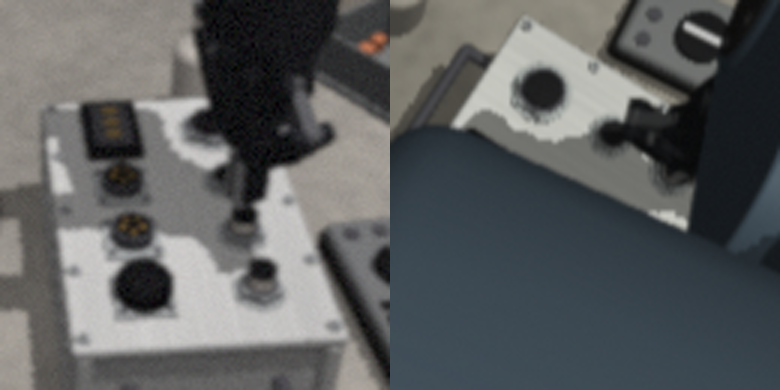

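The fingertip (247,200) is over the branch 2 cap (245,215).

>>> {"op": "play_rows", "data": {"series": [[0.002,-0.0005,0.001,0],[0.005,-0.0005,0.001,0],[0.007,-0.0005,0.001,0],[0.0085,-0.0005,0.001,0],[0.01,-0.0005,0.001,0],[0.011,-0.0005,0.001,0],[0.012,-0.0005,0.001,0],[0.013,-0.0005,0.001,0],[0.014,-0.0005,0.001,0],[0.015,-0.0005,0.001,0],[0.016,-0.0005,0.001,0],[0.017,-0.0005,0.001,0],[0.0172,-0.0005,0.001,0],[0.0172,-0.0005,0.001,0]]}}

```text
t: 11.7
tcp_pos: [0.568, -0.1609, 0.1072]
tool_rot: [0.101, 0.699, -0.103, 0.701]
force: [0.3, 0.1, 2.2]
finger_gap: -0.002
```

>>> {"op": "play_rows", "data": {"series": [[0.0005,0,0,0],[0.001,0,0,0],[0.0013,0,0,0],[0.0013,0,0,0]]}}

```text
t: 12.1
tcp_pos: [0.568, -0.1609, 0.1064]
tool_rot: [0.101, 0.699, -0.103, 0.701]
force: [-1.9, 0.7, 5.9]
finger_gap: 0.002
```

>>> {"op": "play_rows", "data": {"series": [[0.0007,0,0,0],[0.001,0,0,0],[0.001,0,0,0]]}}

```text
t: 12.4
tcp_pos: [0.568, -0.1609, 0.1062]
tool_rot: [0.101, 0.698, -0.103, 0.701]
force: [-1.9, -0.4, 7.0]
finger_gap: -0.0
```

>>> {"op": "play_rows", "data": {"series": [[-0.004,0,0,0],[-0.015,0,0,0],[-0.035,0,0,0],[-0.06,0,0,0],[-0.085,0,0,0],[-0.1,0.03,0.01,0],[-0.1,0.07,0.01,0],[-0.1,0.12,0.0,0],[-0.1,0.17,-0.02,0],[-0.1,0.22,-0.04,0],[-0.1,0.27,-0.06,0],[-0.1,0.32,-0.08,0],[-0.1,0.36,-0.1,0],[-0.1,0.4,-0.12,0],[-0.1,0.4,-0.12,0],[-0.1,0.4,-0.12,0],[-0.1,0.4,-0.12,0]]}}

```text
t: 14.1
tcp_pos: [0.5673, 0.2562, 0.2049]
tool_rot: [0.101, 0.698, -0.103, 0.701]
force: [0.3, -0.8, -0.3]
finger_gap: -0.003
```

```bash
python3 go.py "[.5,.2,.2]"; python3 look.py a6; python3 - <<'E'
from station import snapshot
import cv2,numpy as np,pickle
from h import *
c=snapshot('top');d=pickle.load(open('d0.pkl','rb'));cv2.imwrite('pics/top6.png',c['image']);cv2.imwrite('pics/side6.png',snapshot('side')['image'])
im=c['image'];v,u=np.mgrid[0:400,0:640];z=c['depth'];W=(np.stack([(u-c['cx'])/f(c)*z,(v-c['cy'])/f(c)*z,z],-1)-c['t'])@c['R']
m=((abs(W[...,2]-.095)<.007)&(u>330)&(u<485)&(v>150)&(v<285)&(im.min(2)>110)).astype(np.uint8)
m=cv2.morphologyEx(m,cv2.MORPH_OPEN,np.ones((3,3)));print(cv2.minAreaRect(W[m>0][:,:2].astype(np.float32)))
for p in[(.6268,-.0705),(.595,-.119),(.568,-.1608),(.541,-.2025)]:
  a,b=np.round(proj(c,[*p,.112])).astype(int)
  Z=lambda c:((np.stack([(u-c['cx'])/f(c)*c['depth'],(v-c['cy'])/f(c)*c['depth'],c['depth']],-1)-c['t'])@c['R'])[b-1:b+2,a-1:a+2,2]
  print('z before/after',np.median(Z(d['top'])).round(4),np.median(Z(c)).round(4))
E
```

```text
14.1 [0.5673 0.2562 0.2049] [ 0.33 -0.84 -0.34] -0.002507486972801363
approach [ 0.0034 -0.0039 -1.    ] shift [ 0.0049 -0.0731 -0.0484]
((0.5557048320770264, -0.11651864647865295), (0.23970118165016174, 0.16071674227714539), 56.533382415771484)
z before/after 0.1143 0.1073
z before/after 0.1153 0.1081
z before/after 0.1154 0.1069
z before/after 0.1155 0.1149
```

View pics/a6.png

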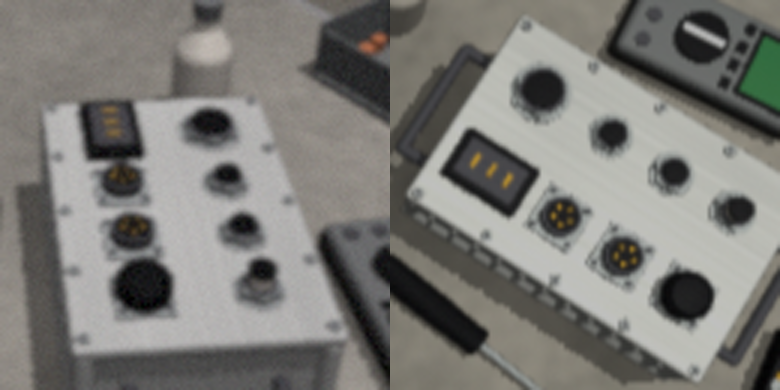

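View pics/top6.png

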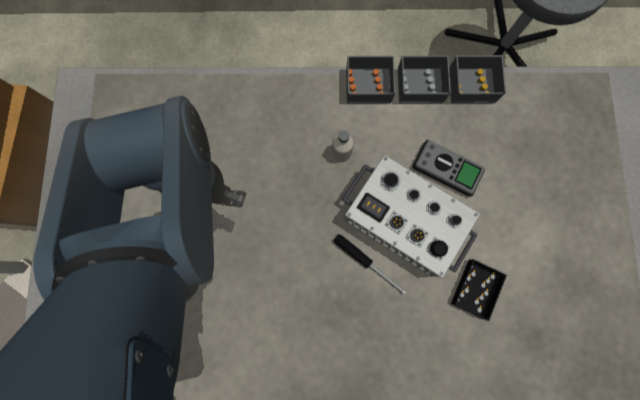

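The three caps read z of about 0.107 with their white shanks hidden. Branch 3 is still at 0.115, the box is where it was, and the bystanders haven't been disturbed. Handing in.

```bash
python3 -c "
from station import manip
print(manip.sign_off())"
```

```text
the job is handed in; nothing more can be done
None
```

I pressed in the main breaker, then branch 1, then branch 2, and left branch 3 (opposite the dust cap) popped out. The job was handed in at about 14 s, with the arm well clear of the box.

- **Pressing force:** I pressed each one with the shut fingertips until it read 7–8 N. That is past the 4 N at which the home spring starts, and each tip stopped about 1 mm below the home height.
- **Button heights afterwards:** the pressed caps read 0.1073, 0.1081 and 0.1069 m by depth camera, against 0.107 m for fully home. Branch 3 read 0.1149 m, which is still out. In the side view the white shank shows only on branch 3.
- **Disagreements:** the depth drops came out at 7.0, 7.2 and 8.5 mm rather than exactly 8 mm, which I put down to camera noise because the contact forces agree. My three position estimates for the buttons differed by up to about 3 mm, so I used their average.
- **Box and surroundings:** the measured lid position changed by less than 1 mm and 0.4°, within what I take to be measurement noise. The meter, screwdriver, tray and bottle look undisturbed in the final top view.

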